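Close up the tile-sample chest

ROBOT

A 6-joint arm with a two-finger parallel gripper is mounted at the origin on the work surface. World frame = base frame: x ahead of the robot, y to its left, z up, the work surface at z = 0. Lengths are in mm, angles in degrees, forces in N, time in s.
With the tool pointing down it reaches from about 300 to 850 mm from the base axis. Payload 4.2 kg.
Tool frame: the origin (TCP) lies on the centre line of the jaws, within the pads' length; the fingertips stand 14 mm ahead of it and the grasp point (between the pads) lies 5 mm behind it; z points along the fingers, y is the line along which they close (so a half turn about z gives the same grasp; the last joint's range is limited). The gripper opens to 91 mm and grips with 3 to 60 N. Pads are 32 mm wide; open, the fingers measure 118 mm over their backs; the gripper's body (76 mm by 178 mm) begins 60 mm behind the grasp point.
Start: joints at [62.452, 18.312, 89.639, -0, 72.044, -1.146], TCP at [255.686, 515.04, 227.976] pointing down, gripper open.
Joint ranges: [-177.97, 177.97], [-48.28, 115.42], [12.27, 149.76], [-77.06, 257.06], [2.81, 150.46], [-146.56, 146.56]. Speed limits (degrees/s): [147.25, 147.25, 180, 180, 180, 180].

INTERFACE

Orientations are given as [roll, pitch, yaw] about the fixed x, y, z axes, in that order (R = Rz(yaw) Ry(pitch) Rx(roll)).
In Python, from workcell import * gives the robot as it stands. The module is installed in compiled form; this text tells all that it offers.
- The arm moves only by the shell command python3 -m crank 'ROWS' [FORCE]. ROWS is JSON, a list of rows, each an object of numbers: "grip": the finger opening in m, from 0 to 0.0912; "x", "y", "z": the shift along the tool's x, y, z in m; "yaw": the turn about the tool's z in rad. In form: [{"grip": .., "x": .., "y": .., "z": .., "yaw": ..}, ...]. A call has exactly 5 rows; each row is the pose to reach, as a shift and turn from the pose commanded when the call began, along the tool's axes at that moment; what a row does not reach only later rows make up. A row lasts 1/12 s, in which the tool goes at most 41.7 mm and 7.16 degrees, less where a joint would pass 70% of its speed; a pose out of reach is approached as far as the arm can. A call with a gripper value outside its range is refused whole. The fingers move at their own pace and stop on an object; FORCE is the grip in N (left out, the last holds). Time passes only in rows, so rows that repeat a pose let the fingers close, or fill a call up. It gives the time, the measured TCP pose, the force, the opening and the grip force at its end, in the units of the state.
- state(): the state, without advancing time (a new reading comes with each control period).
- grab_frame(name): name is "scene" or "top"; returns the picture (384x512x3 uint8, red, green, blue); there is no depth.
- camera_model(name): a dict with "intrinsics" (3x3 intrinsics, pixels), "R" (3x3) and "t" (3): a world point X has camera coordinates R X + t. Camera axes: x right, y down, z forward; pixel columns grow to the right and rows downward; lengths in mm; the calibration is good to about 2 mm. A picture is of the moment at which its call begins. camera_model takes no time and is no camera call.
- job_done(): hands the job in; it is judged then, once.
The state is a dict: "time_s": time; "qpos": joint angles; "qvel": joint speeds; "effort": joint torques, N m; "ee_pos": TCP position; "ee_rot": TCP orientation; "force": force on the tool from outside, world axes, zero at the start; "torque": the same for the moment, N m; "gripper_width": finger opening in mm; "gripper_force": force on a finger pad.
Only numpy, scipy, OpenCV 4.12 (cv2) and the standard library are available. Lean on these libraries where they do the work, as an engineer would, in place of code of your own. Each camera call takes 0.05 s, during which the arm holds its last target. There are 200 camera calls.

TASK

Close up the tile-sample chest on the tiler's bench with your fingertips: first push both drawers fully home, then push the raised lid down, without slamming it, until it lies shut over them. Leave the loose white tile in the tray under the lid, and disturb nothing else on the bench.

Things in the scene. Friction and masses are not known exactly. Their poses are not given: they have to be found in the camera images.
- chest: Tile-sample chest: grey sheet-metal box fixed to the bench, 160 mm deep (x), 280 wide (y), 92 high without its lid. Origin: centre of its underside, on the bench. Its -x side is the front, roughly facing the robot; +y is its left. Two drawers side by side fill the front from 10 to 70 mm height; above them a shallow tray (floor at 78 mm, rim at 92 mm) under the lid.
- left_drawer (a joint): How far the left drawer (the chest's +y side) is pulled out, m: 0 fully home, up to 0.11; it slides out along the chest's -x. Starts 0.03 to 0.09 out. Stiff slide: about 2 N moves it and it stays where left.
- right_drawer (a joint): The same for the right drawer (the chest's -y side).
- left_drawer_face (a point): On the left drawer's outer front face, moving with it: mid-width, 58 mm above the bench. The aluminium face is 127 mm wide, spans 10 to 70 mm height, is 12 mm thick and flush with the chest's front when home. A black knob 20 mm across stands 20 mm out of it at mid-width, spanning 22 to 42 mm height. Axes as the chest's.
- right_drawer_face (a point): The same point on the right drawer, which has the same shape. The drawers' mid-widths lie 68.5 mm to the left and right of the chest's middle.
- lid (a joint): Lid angle, rad: 0 shut flat on the chest, pi/2 upright. Starts 1.1 to 1.4, leaning to the chest's front. The hinge is stiff (0.55 N m of friction), so the lid stays where it is left; about 4 N across its free edge moves it.
- lid_edge (a point): Middle of the lid's free edge, on its outer surface. Lid: flat grey plate, 168 mm from hinge to free edge, 280 wide, 5 thick. An apron 30 mm deep stands square to its inner side along the free edge; shut, it hangs 4 mm in front of the chest over the drawers' tops. Axes turn with the lid: x from free edge to hinge, y along the edge, z out of the outer surface.
- lid_axis (a point): Middle of the lid's hinge axis: along the chest's y, on its far (+x) top edge, 92 mm above the bench. The outer lid surface runs 5 mm off this axis.
- sample: Loose white ceramic tile, 60 x 60 x 8 mm, lying in the tray under the lid; origin at the centre of its underside. To be left alone.
- tub: Loose open yellow plastic tub, 110 mm across, 100 mm high, standing beside the chest; origin at the centre of its underside. To be left alone.
- jar: Loose closed jar, 70 mm across, 90 mm high, standing on the other side of the chest; origin at the centre of its underside. To be left alone.

How it is judged:
By the outcome, as a careful person would: the job done as asked, in the order asked, and still so for the second after the job is handed in, with the robot touching nothing.
It also fails if it takes over 72 s, if anything falls off the work surface, if the arm or the gripper's body presses on something with over 40 N, if the wrist force passes 120 N, or if a joint passes its speed limit or range.

## Working session

There is one attempt and no reset: what is moved stays moved. The work goes in short steps, Python scripts to look and compute and a shell command to move; the robot and the scene stay as the last step left them, time stands still between calls to the robot, and variables do not carry over. Pictures are saved under pics/ and viewed, at most 10 in all, crops included, and the job is handed in when it is done.

```bash
mkdir -p pics
python3 - <<'E'
from workcell import *
import cv2
for n in("scene","top"):
    cv2.imwrite(f"pics/{n}0.png",cv2.resize(grab_frame(n)[:,:,::-1],(800,600),interpolation=cv2.INTER_CUBIC))
    c=camera_model(n);print(n,c)
s=state();print(s["time_s"],s["ee_pos"],s["ee_rot"],s["force"],s["gripper_width"])
E
```

```text
scene {'intrinsics': array([[459.77967493,   0.        , 256.19731917],
       [  0.        , 459.77967493, 191.77327946],
       [  0.        ,   0.        ,   1.        ]]), 'R': array([[ 0.62379187, -0.781531  , -0.00964315],
       [-0.74001029, -0.58659094, -0.32908334],
       [ 0.25153225,  0.21241555, -0.94425164]]), 't': array([-352.82796786,  511.11268871,  974.90107352])}
top {'intrinsics': array([[471.93418755,   0.        , 259.81930564],
       [  0.        , 471.93418755, 193.59239484],
       [  0.        ,   0.        ,   1.        ]]), 'R': array([[-0.00282635, -0.99996012, -0.00847192],
       [-0.99896599,  0.00320776, -0.04535039],
       [ 0.04537575,  0.00833498, -0.99893522]]), 't': array([  57.12751388,  614.57271802, 1201.67402013])}
0.1 [255.4835943  514.66949042 227.21695554] [-1.79912601e+02 -2.15876651e-03  1.53598788e+02] [-0.51496026  0.02217868  0.42128813] 91.05478682562794
```

View pics/scene0.png

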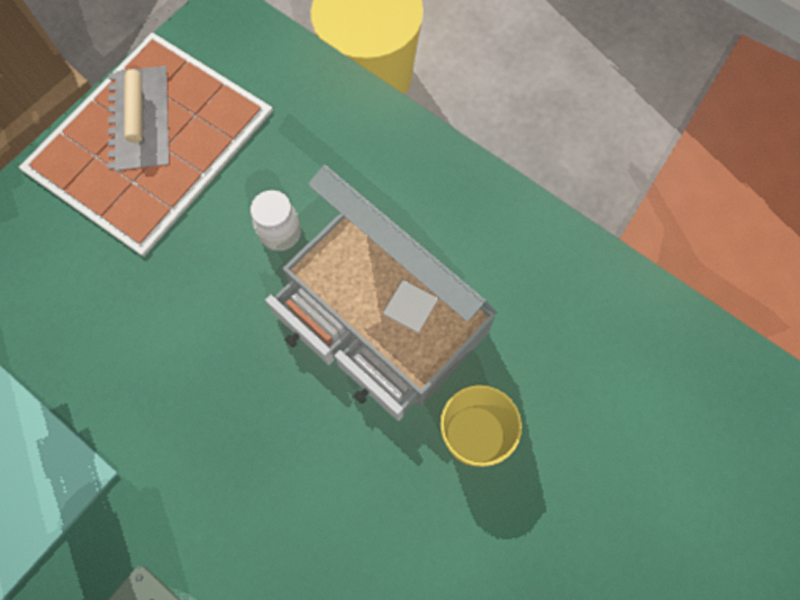

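View pics/top0.png

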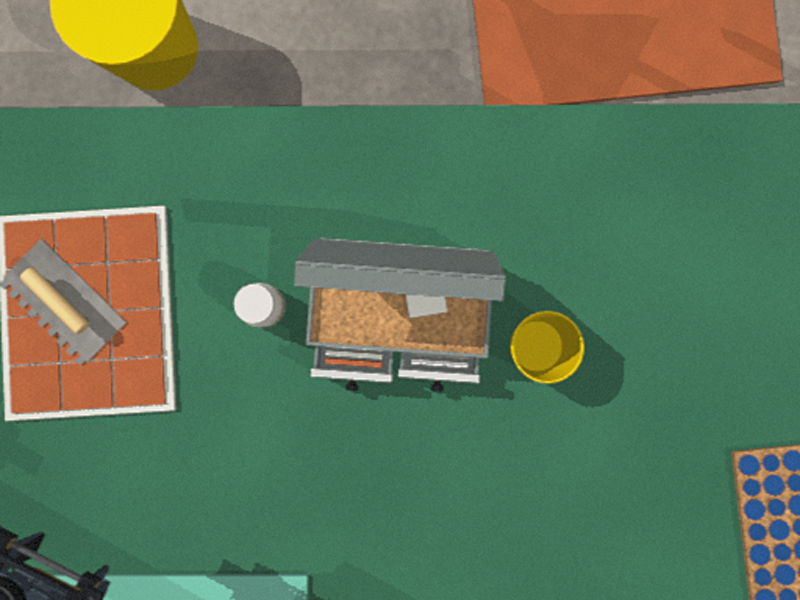

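The scene view shows the chest with both drawers out, front edge of the rim around (350,330) and lid raised at (400,240). The top view shows the drawer faces at row ~378, lid apron at row ~278, jar at (260,305) and tub at (547,347). I'll enlarge both for measurement.

Run:
```python
import cv2
from workcell import *
t=grab_frame("top")[:,:,::-1];s=grab_frame("scene")[:,:,::-1]
cv2.imwrite("pics/t1.png",cv2.resize(t[145:258,180:330],None,fx=5.3,fy=5.3,interpolation=cv2.INTER_CUBIC))
cv2.imwrite("pics/s1.png",cv2.resize(s[100:275,165:325],None,fx=3.4,fy=3.4,interpolation=cv2.INTER_CUBIC)[:600])
```

```text
(no output)
```

View pics/t1.png

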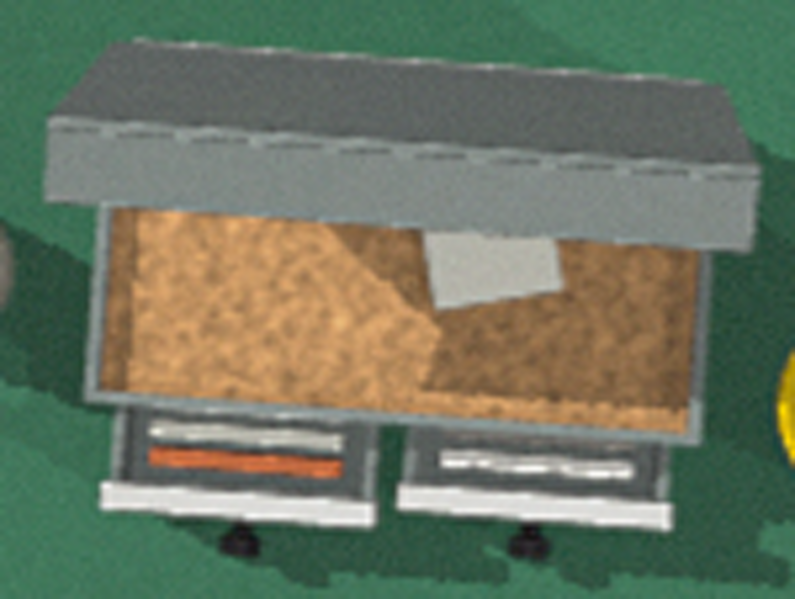

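View pics/s1.png

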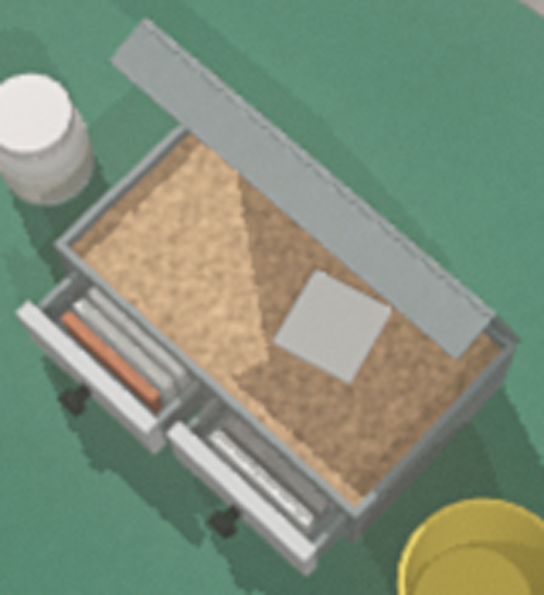

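The crops clearly show the rim corners, drawer-face edges, lid free edge (top crop: (50,118)–(757,167)) and apron tip ((45,200)–(752,250)). Next step: fit the chest model.

```bash
cat > fit.py <<'E'
import numpy as np
from workcell import camera_model
from scipy.optimize import least_squares
C={n:camera_model(n) for n in("top","scene")}
def proj(n,X):
    c=C[n];p=c["intrinsics"]@(c["R"]@X+c["t"]);return p[:2]/p[2]
def world(p,L):
    c,s=np.cos(p[2]),np.sin(p[2]);return np.array([p[0]+c*L[0]-s*L[1],p[1]+s*L[0]+c*L[1],L[2]])
def lid(th,r,n,y): return np.array([80-r*np.cos(th)+n*np.sin(th),y,92+r*np.sin(th)+n*np.cos(th)])
def px(n,u,v):
    return np.array([180+(u+.5)/5.3-.5,145+(v+.5)/5.3-.5]) if n=="top" else np.array([165+(u+.5)/3.4-.5,100+(v+.5)/3.4-.5])
obs=[("top",86,402,lambda p:(-80,140,92)),("top",700,442,lambda p:(-80,-140,92)),
("top",100,508,lambda p:(-80-p[3],132,70)),("top",376,526,lambda p:(-80-p[3],5,70)),
("top",397,508,lambda p:(-80-p[4],-5,70)),("top",672,528,lambda p:(-80-p[4],-132,70)),
("top",50,118,lambda p:lid(p[5],168,5,140)),("top",757,167,lambda p:lid(p[5],168,5,-140)),
("top",45,200,lambda p:lid(p[5],168,-30,140)),("top",752,250,lambda p:lid(p[5],168,-30,-140)),
("scene",57,243,lambda p:(-80,140,92)),("scene",360,512,lambda p:(-80,-140,92)),("scene",520,340,lambda p:(80,-140,92)),
("scene",147,19,lambda p:lid(p[5],168,5,140)),("scene",493,318,lambda p:lid(p[5],168,5,-140)),
("scene",112,58,lambda p:lid(p[5],168,-30,140)),("scene",458,357,lambda p:lid(p[5],168,-30,-140))]
f=lambda p:np.concatenate([proj(n,world(p,f(p)))-px(n,u,v) for n,u,v,f in obs])
if __name__=="__main__":
    r=least_squares(f,[600,0,0,50,50,1.2],loss="soft_l1",x_scale=[10,10,.05,10,10,.1]);p=r.x
    print(p[:2].round(1),np.degrees(p[2]).round(2),p[3:].round(3))
    for o,e in zip(obs,f(p).reshape(-1,2)): print(o[0],o[1:3],e.round(1))
    for nm,L in dict(lface=(-80-p[3],68.5,58),rface=(-80-p[4],-68.5,58),lidedge=lid(p[5],168,5,0),axis=(80,0,92)).items(): print(nm,world(p,np.array(L)).round(1))
    def ray(n,u,v,z):
        c=C[n];d=c["R"].T@np.linalg.solve(c["intrinsics"],[u,v,1]);o=-c["R"].T@c["t"];return (o+d*(z-o[2])/d[2]).round(0)
    k=.64
    print("jar",ray("top",260*k,305*k,90),"tub",ray("top",547*k,347*k,100),"panel",ray("top",80*k,575*k,0),ray("top",310*k,575*k,0),ray("scene",118*k,475*k,0),ray("scene",0,368*k,0))
E
python3 fit.py
```

```text
[619.2  64. ] -4.21 [51.019 41.754  1.249]
top (86, 402) [-0.2 -1.1]
top (700, 442) [ 0.1 -0.4]
top (100, 508) [ 0.1 -0.2]
top (376, 526) [-0.3  0.1]
top (397, 508) [0.1 0. ]
top (672, 528) [ 0. -0.]
top (50, 118) [-0.5 -0.4]
top (757, 167) [ 0.7 -0.3]
top (45, 200) [0.1 0.4]
top (752, 250) [-0.   0.3]
scene (57, 243) [-0.2 -0.3]
scene (360, 512) [-0.2  1. ]
scene (520, 340) [0.1 0.5]
scene (147, 19) [-0.5 -0.7]
scene (493, 318) [ 1.4 -1.5]
scene (112, 58) [-0.9  1.1]
scene (458, 357) [-0.1  0.9]
lface [493.5 141.9  58. ]
rface [492.7   4.6  58. ]
lidedge [650.6  61.7 252.9]
axis [699.   58.1  92. ]
jar [608. 281.  90.] tub [ 542. -160.  100.] panel [168. 593.   0.] [168. 214.   0.] [168. 217.   0.] [167. 479.   0.]
```

The fit is consistent (≤1.5 px). The chest is at (619, 64) with yaw -4.2°, drawers are 51 and 42 mm out, and the lid is at 1.25 rad. First I align the tool (tool x = chest -x, tool y = chest y) with fingers closed.

```bash
cat > st.py <<'E'
from workcell import *
import numpy as np
s=state();a=np.radians(-4.21);d=np.array(s["ee_pos"])-[619.2,64,0]
print("t",round(s["time_s"],2),"chest xyz",[round(v,1) for v in(np.cos(a)*d[0]+np.sin(a)*d[1],-np.sin(a)*d[0]+np.cos(a)*d[1],d[2])],"rot",np.round(s["ee_rot"],1),"F",np.round(s["force"],1),"q6",np.round(s["qpos"][5]),"w",round(s["gripper_width"],1))
E
python3 -m crank '[{"grip":0,"x":0,"y":0,"z":0,"yaw":-0.1},{"grip":0,"x":0,"y":0,"z":0,"yaw":-0.2},{"grip":0,"x":0,"y":0,"z":0,"yaw":-0.3},{"grip":0,"x":0,"y":0,"z":0,"yaw":-0.387},{"grip":0,"x":0,"y":0,"z":0,"yaw":-0.387}]' 10
python3 -m crank '[{"grip":0,"x":-0.02,"y":-0.035,"z":0,"yaw":0},{"grip":0,"x":-0.04,"y":-0.07,"z":0,"yaw":0},{"grip":0,"x":-0.06,"y":-0.105,"z":0,"yaw":0},{"grip":0,"x":-0.08,"y":-0.14,"z":0,"yaw":0},{"grip":0,"x":-0.1,"y":-0.175,"z":0,"yaw":0}]'
python3 st.py
```

```text
time_s: 0.62
ee_pos: [255.6, 514.9, 227.7]
ee_rot: [-180.0, -0.0, 175.9]
force: [0.1, 0.4, -0.1]
gripper_width: 60.7
gripper_force: 0.0
time_s: 1.03
ee_pos: [342.8, 331.5, 227.9]
ee_rot: [180.0, 0.0, 175.7]
force: [0.6, 0.5, 0.3]
gripper_width: 27.6
gripper_force: 0.0
t 1.03 chest xyz [np.float64(-295.3), np.float64(246.5), np.float64(227.9)] rot [180.    0.  175.7] F [0.6 0.5 0.3] q6 -43.0 w 27.6
```

```bash
python3 -m crank '[{"grip":0,"x":-0.02,"y":-0.035,"z":0,"yaw":0},{"grip":0,"x":-0.04,"y":-0.07,"z":0,"yaw":0},{"grip":0,"x":-0.06,"y":-0.105,"z":0,"yaw":0},{"grip":0,"x":-0.08,"y":-0.14,"z":0,"yaw":0},{"grip":0,"x":-0.1,"y":-0.178,"z":0,"yaw":0}]' >/dev/null
python3 -m crank '[{"grip":0,"x":0,"y":0,"z":0.035,"yaw":0},{"grip":0,"x":0,"y":0,"z":0.07,"yaw":0},{"grip":0,"x":0,"y":0,"z":0.105,"yaw":0},{"grip":0,"x":0,"y":0,"z":0.14,"yaw":0},{"grip":0,"x":0,"y":0,"z":0.162,"yaw":0}]' >/dev/null
python3 st.py
```

```text
t 1.87 chest xyz [np.float64(-198.0), np.float64(70.3), np.float64(63.2)] rot [-179.9   -0.2  175.6] F [-0.3  0.9 -0.2] q6 -68.0 w 0.4
```

```bash
python3 -m crank '[{"grip":0,"x":-0.01,"y":0,"z":0,"yaw":0},{"grip":0,"x":-0.02,"y":0,"z":0,"yaw":0},{"grip":0,"x":-0.03,"y":0,"z":0,"yaw":0},{"grip":0,"x":-0.04,"y":0,"z":0,"yaw":0},{"grip":0,"x":-0.045,"y":0,"z":0,"yaw":0}]' >/dev/null
python3 st.py
python3 -m crank '[{"grip":0,"x":-0.005,"y":0,"z":0,"yaw":0},{"grip":0,"x":-0.01,"y":0,"z":0,"yaw":0},{"grip":0,"x":-0.015,"y":0,"z":0,"yaw":0},{"grip":0,"x":-0.02,"y":0,"z":0,"yaw":0},{"grip":0,"x":-0.025,"y":0,"z":0,"yaw":0}]' >/dev/null
python3 st.py
```

```text
t 2.28 chest xyz [np.float64(-148.4), np.float64(71.8), np.float64(67.7)] rot [179.9   0.2 175.7] F [-2.3  0.8  1.9] q6 -70.0 w 1.0
t 2.7 chest xyz [np.float64(-126.2), np.float64(71.1), np.float64(66.1)] rot [-180.    -0.   175.8] F [-2.6  0.3  1.1] q6 -71.0 w 0.2
```

```bash
python3 -m crank '[{"grip":0,"x":-0.005,"y":0,"z":0,"yaw":0},{"grip":0,"x":-0.01,"y":0,"z":0,"yaw":0},{"grip":0,"x":-0.015,"y":0,"z":0,"yaw":0},{"grip":0,"x":-0.02,"y":0,"z":0,"yaw":0},{"grip":0,"x":-0.023,"y":0,"z":0,"yaw":0}]' >/dev/null
python3 st.py
python3 -m crank '[{"grip":0,"x":-0.001,"y":0,"z":0,"yaw":0},{"grip":0,"x":-0.002,"y":0,"z":0,"yaw":0},{"grip":0,"x":-0.003,"y":0,"z":0,"yaw":0},{"grip":0,"x":-0.004,"y":0,"z":0,"yaw":0},{"grip":0,"x":-0.005,"y":0,"z":0,"yaw":0}]' >/dev/null
python3 st.py
```

```text
t 3.12 chest xyz [np.float64(-102.6), np.float64(71.1), np.float64(65.9)] rot [-180.     0.   175.8] F [-2.2  0.5  0.3] q6 -72.0 w 0.6
t 3.53 chest xyz [np.float64(-100.7), np.float64(71.1), np.float64(65.9)] rot [-180.    -0.3  175.7] F [-9.7  1.3  6.3] q6 -72.0 w 0.7
```

```bash
python3 -m crank '[{"grip":0,"x":-0.001,"y":0,"z":0,"yaw":0},{"grip":0,"x":-0.002,"y":0,"z":0,"yaw":0},{"grip":0,"x":-0.003,"y":0,"z":0,"yaw":0},{"grip":0,"x":-0.004,"y":0,"z":0,"yaw":0},{"grip":0,"x":-0.004,"y":0,"z":0,"yaw":0}]' >/dev/null
python3 st.py
python3 -m crank '[{"grip":0,"x":0.02,"y":0,"z":0,"yaw":0},{"grip":0,"x":0.05,"y":0,"z":0,"yaw":0},{"grip":0,"x":0.085,"y":0,"z":0,"yaw":0},{"grip":0,"x":0.085,"y":-0.02,"z":0,"yaw":0},{"grip":0,"x":0.085,"y":-0.06,"z":0,"yaw":0}]' >/dev/null
python3 -m crank '[{"grip":0,"x":0,"y":-0.035,"z":0,"yaw":0},{"grip":0,"x":0,"y":-0.07,"z":0,"yaw":0},{"grip":0,"x":0,"y":-0.08,"z":0,"yaw":0},{"grip":0,"x":-0.005,"y":-0.08,"z":0,"yaw":0},{"grip":0,"x":-0.01,"y":-0.08,"z":0,"yaw":0}]' >/dev/null
python3 st.py
python3 - <<'E'
import cv2
from workcell import *
t=grab_frame("top")[:,:,::-1]
cv2.imwrite("pics/t2.png",cv2.resize(t[145:258,180:330],None,fx=5.3,fy=5.3,interpolation=cv2.INTER_CUBIC))
E
```

```text
t 3.95 chest xyz [np.float64(-100.9), np.float64(71.1), np.float64(66.0)] rot [-179.9   -0.8  175.7] F [-18.3   2.3  13.6] q6 -72.0 w 0.4
t 4.78 chest xyz [np.float64(-168.3), np.float64(-68.8), np.float64(66.2)] rot [1.800e+02 1.000e-01 1.757e+02] F [0.2 1.1 0.6] q6 -86.0 w 0.6
```

View pics/t2.png

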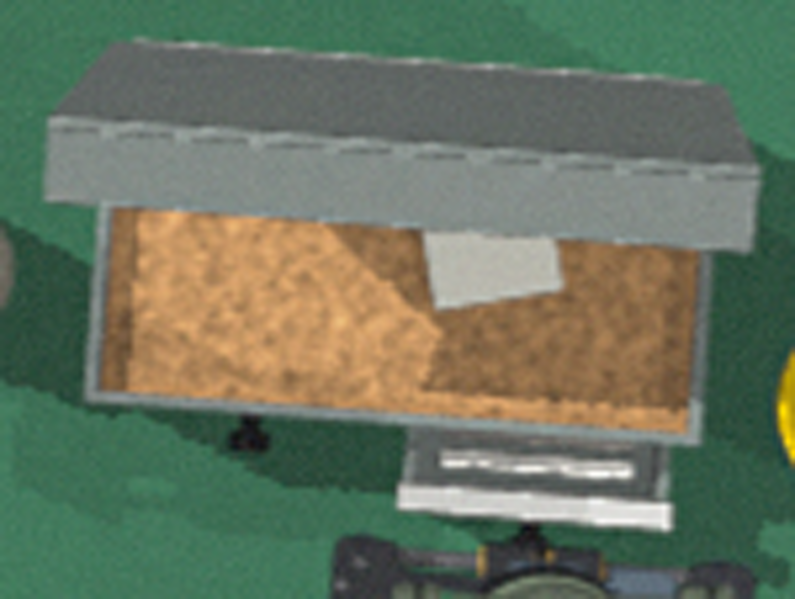

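The left drawer is hidden under the rim, with only its knob at (248,435) showing, so it's home. The gripper sits in front of the right drawer. Next, the right drawer gets the same push.

```bash
python3 -m crank '[{"grip":0,"x":-0.008,"y":0,"z":0,"yaw":0},{"grip":0,"x":-0.014,"y":0,"z":0,"yaw":0},{"grip":0,"x":-0.02,"y":0,"z":0,"yaw":0},{"grip":0,"x":-0.025,"y":0,"z":0,"yaw":0},{"grip":0,"x":-0.03,"y":0,"z":0,"yaw":0}]' >/dev/null
python3 st.py
python3 -m crank '[{"grip":0,"x":-0.005,"y":0,"z":0,"yaw":0},{"grip":0,"x":-0.01,"y":0,"z":0,"yaw":0},{"grip":0,"x":-0.015,"y":0,"z":0,"yaw":0},{"grip":0,"x":-0.02,"y":0,"z":0,"yaw":0},{"grip":0,"x":-0.025,"y":0,"z":0,"yaw":0}]' >/dev/null
python3 st.py
```

```text
t 5.25 chest xyz [np.float64(-139.3), np.float64(-68.3), np.float64(65.8)] rot [ 1.800e+02 -1.000e-01  1.758e+02] F [-3.3  1.2  1.5] q6 -86.0 w 0.5
t 5.67 chest xyz [np.float64(-114.4), np.float64(-68.8), np.float64(65.7)] rot [ 1.800e+02 -1.000e-01  1.758e+02] F [-2.6  0.9 -0.9] q6 -87.0 w 0.2
```

```bash
python3 -m crank '[{"grip":0,"x":-0.004,"y":0,"z":0,"yaw":0},{"grip":0,"x":-0.008,"y":0,"z":0,"yaw":0},{"grip":0,"x":-0.011,"y":0,"z":0,"yaw":0},{"grip":0,"x":-0.013,"y":0,"z":0,"yaw":0},{"grip":0,"x":-0.015,"y":0,"z":0,"yaw":0}]' >/dev/null
python3 st.py
python3 -m crank '[{"grip":0,"x":-0.001,"y":0,"z":0,"yaw":0},{"grip":0,"x":-0.002,"y":0,"z":0,"yaw":0},{"grip":0,"x":-0.003,"y":0,"z":0,"yaw":0},{"grip":0,"x":-0.004,"y":0,"z":0,"yaw":0},{"grip":0,"x":-0.005,"y":0,"z":0,"yaw":0}]' >/dev/null
python3 st.py
```

```text
t 6.08 chest xyz [np.float64(-101.0), np.float64(-68.9), np.float64(65.9)] rot [-180.    -0.2  175.8] F [-9.6  1.8  7.1] q6 -87.0 w 0.8
t 6.5 chest xyz [np.float64(-101.2), np.float64(-69.0), np.float64(66.0)] rot [-180.    -0.8  175.8] F [-19.9   1.6  15.9] q6 -87.0 w 0.9
```

Both drawers are firmly home (20 N against the stop, no motion). Now back off, rise, and go over behind the lid.

```bash
python3 -m crank '[{"grip":0,"x":0.025,"y":0,"z":0,"yaw":0},{"grip":0,"x":0.05,"y":0,"z":0,"yaw":0},{"grip":0,"x":0.05,"y":0,"z":-0.04,"yaw":0},{"grip":0,"x":0.05,"y":0,"z":-0.08,"yaw":0},{"grip":0,"x":0.05,"y":0,"z":-0.12,"yaw":0}]' >/dev/null
python3 -m crank '[{"grip":0,"x":0,"y":0.015,"z":-0.03,"yaw":0},{"grip":0,"x":0,"y":0.03,"z":-0.06,"yaw":0},{"grip":0,"x":0,"y":0.045,"z":-0.09,"yaw":0},{"grip":0,"x":0,"y":0.06,"z":-0.12,"yaw":0},{"grip":0,"x":0,"y":0.069,"z":-0.135,"yaw":0}]' >/dev/null
python3 st.py
python3 -m crank '[{"grip":0,"x":-0.035,"y":0,"z":0,"yaw":0},{"grip":0,"x":-0.07,"y":0,"z":0,"yaw":0},{"grip":0,"x":-0.105,"y":0,"z":0,"yaw":0},{"grip":0,"x":-0.14,"y":0,"z":0,"yaw":0},{"grip":0,"x":-0.175,"y":0,"z":0,"yaw":0}]' >/dev/null
python3 -m crank '[{"grip":0,"x":-0.03,"y":0,"z":0,"yaw":0},{"grip":0,"x":-0.06,"y":0,"z":0,"yaw":0},{"grip":0,"x":-0.066,"y":0,"z":0.0,"yaw":0},{"grip":0,"x":-0.066,"y":0,"z":0,"yaw":0},{"grip":0,"x":-0.066,"y":0,"z":0.0,"yaw":0}]' >/dev/null
python3 st.py
```

```text
t 7.33 chest xyz [np.float64(-142.3), np.float64(1.5), np.float64(325.8)] rot [179.9   0.6 175.8] F [ 0.5 -0.5 -0. ] q6 -78.0 w 0.8
t 8.17 chest xyz [np.float64(96.7), np.float64(-0.1), np.float64(320.8)] rot [-180.     0.   175.8] F [0.4 0.1 0. ] q6 -82.0 w 0.3
```

```bash
python3 -m crank '[{"grip":0,"x":0,"y":0,"z":0.025,"yaw":0},{"grip":0,"x":0,"y":0,"z":0.05,"yaw":0},{"grip":0,"x":0,"y":0,"z":0.075,"yaw":0},{"grip":0,"x":0,"y":0,"z":0.085,"yaw":0},{"grip":0,"x":0,"y":0,"z":0.085,"yaw":0}]' >/dev/null
python3 st.py
python3 -m crank '[{"grip":0,"x":0.005,"y":0,"z":0,"yaw":0},{"grip":0,"x":0.01,"y":0,"z":0,"yaw":0},{"grip":0,"x":0.015,"y":0,"z":0,"yaw":0},{"grip":0,"x":0.02,"y":0,"z":0,"yaw":0},{"grip":0,"x":0.025,"y":0,"z":0,"yaw":0}]' >/dev/null
python3 st.py
python3 -m crank '[{"grip":0,"x":0.003,"y":0,"z":0,"yaw":0},{"grip":0,"x":0.006,"y":0,"z":0,"yaw":0},{"grip":0,"x":0.009,"y":0,"z":0,"yaw":0},{"grip":0,"x":0.012,"y":0,"z":0,"yaw":0},{"grip":0,"x":0.012,"y":0,"z":0,"yaw":0}]' >/dev/null
python3 st.py
python3 - <<'E'
import numpy as np
for th in (1.25,1.2,1.15,1.1,1.05,1,.9,.8,.7,.6,.5,.4,.3,.2,.15,.1,.05,0):
    r=135;print(th,"TCPx",round(80-r*np.cos(th)+5*np.sin(th)+18),"z",round(92+r*np.sin(th)+5*np.cos(th)+14))
E
```

```text
t 8.58 chest xyz [np.float64(94.4), np.float64(0.0), np.float64(234.1)] rot [-180.    -0.3  175.8] F [ 0.5 -0.7 -0.3] q6 -82.0 w 0.6
t 9.0 chest xyz [np.float64(71.3), np.float64(0.2), np.float64(237.3)] rot [1.800e+02 1.000e-01 1.758e+02] F [-0.5  0.1  0.4] q6 -82.0 w 0.5
t 9.42 chest xyz [np.float64(59.1), np.float64(0.1), np.float64(236.0)] rot [180.   -0.  175.8] F [ 0.  -0.7  0.2] q6 -82.0 w 0.9
1.25 TCPx 60 z 236
1.2 TCPx 54 z 234
1.15 TCPx 47 z 231
1.1 TCPx 41 z 229
1.05 TCPx 35 z 226
1 TCPx 29 z 222
0.9 TCPx 18 z 215
0.8 TCPx 8 z 206
0.7 TCPx -2 z 197
0.6 TCPx -11 z 186
0.5 TCPx -18 z 175
0.4 TCPx -24 z 163
0.3 TCPx -29 z 151
0.2 TCPx -33 z 138
0.15 TCPx -35 z 131
0.1 TCPx -36 z 124
0.05 TCPx -37 z 118
0 TCPx -37 z 111
```

```bash
python3 -m crank '[{"grip":0,"x":0.004,"y":0,"z":0.001,"yaw":0},{"grip":0,"x":0.008,"y":0,"z":0.002,"yaw":0},{"grip":0,"x":0.012,"y":0,"z":0.004,"yaw":0},{"grip":0,"x":0.016,"y":0,"z":0.006,"yaw":0},{"grip":0,"x":0.019,"y":0,"z":0.007,"yaw":0}]' >/dev/null
python3 st.py
python3 -m crank '[{"grip":0,"x":0.003,"y":0,"z":0.001,"yaw":0},{"grip":0,"x":0.005,"y":0,"z":0.002,"yaw":0},{"grip":0,"x":0.007,"y":0,"z":0.004,"yaw":0},{"grip":0,"x":0.01,"y":0,"z":0.005,"yaw":0},{"grip":0,"x":0.012,"y":0,"z":0.007,"yaw":0}]' >/dev/null
python3 st.py
```

```text
t 9.83 chest xyz [np.float64(40.3), np.float64(0.1), np.float64(229.2)] rot [180.    0.  175.8] F [ 2.1 -0.2  1.7] q6 -81.0 w 0.3
t 10.25 chest xyz [np.float64(28.2), np.float64(0.2), np.float64(222.1)] rot [180.   -0.  175.8] F [ 1.4 -0.4  3.5] q6 -81.0 w 0.5
```

```bash
python3 -m crank '[{"grip":0,"x":0.0045,"y":0,"z":0.003,"yaw":0},{"grip":0,"x":0.009,"y":0,"z":0.006,"yaw":0},{"grip":0,"x":0.013,"y":0,"z":0.009,"yaw":0},{"grip":0,"x":0.017,"y":0,"z":0.0125,"yaw":0},{"grip":0,"x":0.021,"y":0,"z":0.016,"yaw":0}]' >/dev/null
python3 st.py
python3 -m crank '[{"grip":0,"x":0.004,"y":0,"z":0.004,"yaw":0},{"grip":0,"x":0.008,"y":0,"z":0.0075,"yaw":0},{"grip":0,"x":0.012,"y":0,"z":0.0115,"yaw":0},{"grip":0,"x":0.0155,"y":0,"z":0.0155,"yaw":0},{"grip":0,"x":0.019,"y":0,"z":0.02,"yaw":0}]' >/dev/null
python3 st.py
python3 -m crank '[{"grip":0,"x":0.0025,"y":0,"z":0.0035,"yaw":0},{"grip":0,"x":0.005,"y":0,"z":0.007,"yaw":0},{"grip":0,"x":0.0075,"y":0,"z":0.011,"yaw":0},{"grip":0,"x":0.01,"y":0,"z":0.017,"yaw":0},{"grip":0,"x":0.013,"y":0,"z":0.023,"yaw":0}]' >/dev/null
python3 st.py
```

```text
t 10.67 chest xyz [np.float64(6.8), np.float64(0.2), np.float64(205.5)] rot [180.   -0.  175.8] F [ 0.9 -0.4  3.6] q6 -81.0 w 0.4
t 11.08 chest xyz [np.float64(-11.7), np.float64(0.1), np.float64(185.5)] rot [180.    0.  175.8] F [1.1 0.5 2.6] q6 -81.0 w 0.6
t 11.5 chest xyz [np.float64(-25.0), np.float64(0.1), np.float64(162.4)] rot [180.   -0.  175.8] F [-0.5  0.6  2.9] q6 -81.0 w 0.7
```

```bash
python3 -m crank '[{"grip":0,"x":0.002,"y":0,"z":0.005,"yaw":0},{"grip":0,"x":0.004,"y":0,"z":0.01,"yaw":0},{"grip":0,"x":0.006,"y":0,"z":0.015,"yaw":0},{"grip":0,"x":0.0075,"y":0,"z":0.019,"yaw":0},{"grip":0,"x":0.009,"y":0,"z":0.023,"yaw":0}]' >/dev/null
python3 st.py
python3 -m crank '[{"grip":0,"x":0.001,"y":0,"z":0.003,"yaw":0},{"grip":0,"x":0.0015,"y":0,"z":0.006,"yaw":0},{"grip":0,"x":0.002,"y":0,"z":0.009,"yaw":0},{"grip":0,"x":0.0025,"y":0,"z":0.012,"yaw":0},{"grip":0,"x":0.003,"y":0,"z":0.015,"yaw":0}]' >/dev/null
python3 st.py
python3 -m crank '[{"grip":0,"x":0,"y":0,"z":0.002,"yaw":0},{"grip":0,"x":0,"y":0,"z":0.004,"yaw":0},{"grip":0,"x":0,"y":0,"z":0.006,"yaw":0},{"grip":0,"x":0,"y":0,"z":0.0075,"yaw":0},{"grip":0,"x":0,"y":0,"z":0.009,"yaw":0}]' >/dev/null
python3 st.py
```

```text
t 11.92 chest xyz [np.float64(-33.5), np.float64(0.1), np.float64(139.4)] rot [180.    0.  175.8] F [0.2 0.1 2.3] q6 -80.0 w 0.6
t 12.33 chest xyz [np.float64(-36.5), np.float64(0.2), np.float64(124.7)] rot [180.   -0.  175.8] F [-0.4  0.5  1.7] q6 -80.0 w 0.3
t 12.75 chest xyz [np.float64(-36.5), np.float64(0.1), np.float64(115.7)] rot [-180.    -0.   175.8] F [-0.7  0.   2.1] q6 -80.0 w 0.8
```

```bash
python3 -m crank '[{"grip":0,"x":0,"y":0,"z":0.001,"yaw":0},{"grip":0,"x":0,"y":0,"z":0.002,"yaw":0},{"grip":0,"x":0,"y":0,"z":0.003,"yaw":0},{"grip":0,"x":0,"y":0,"z":0.004,"yaw":0},{"grip":0,"x":0,"y":0,"z":0.005,"yaw":0}]' >/dev/null
python3 st.py
python3 -m crank '[{"grip":0,"x":0,"y":0,"z":0.0005,"yaw":0},{"grip":0,"x":0,"y":0,"z":0.001,"yaw":0},{"grip":0,"x":0,"y":0,"z":0.0015,"yaw":0},{"grip":0,"x":0,"y":0,"z":0.0015,"yaw":0},{"grip":0,"x":0,"y":0,"z":0.0015,"yaw":0}]' >/dev/null
python3 st.py
```

```text
t 13.17 chest xyz [np.float64(-36.4), np.float64(0.1), np.float64(111.2)] rot [-180.     0.   175.8] F [-3.3 -0.3 10.5] q6 -80.0 w 0.5
t 13.58 chest xyz [np.float64(-36.4), np.float64(0.1), np.float64(111.2)] rot [180.    0.  175.8] F [-3.6 -0.5 11.6] q6 -80.0 w 0.6
```

Stopped at z=111.2, which matches the 111 expected for a shut lid. A slightly firmer press, then lift straight off and look.

```bash
python3 -m crank '[{"grip":0,"x":0,"y":0,"z":0.0005,"yaw":0},{"grip":0,"x":0,"y":0,"z":0.001,"yaw":0},{"grip":0,"x":0,"y":0,"z":0.0015,"yaw":0},{"grip":0,"x":0,"y":0,"z":0.0015,"yaw":0},{"grip":0,"x":0,"y":0,"z":0.0015,"yaw":0}]' >/dev/null
python3 st.py
python3 -m crank '[{"grip":0,"x":0,"y":0,"z":-0.005,"yaw":0},{"grip":0,"x":0,"y":0,"z":-0.025,"yaw":0},{"grip":0,"x":0,"y":0,"z":-0.06,"yaw":0},{"grip":0,"x":0,"y":0,"z":-0.1,"yaw":0},{"grip":0,"x":0,"y":0,"z":-0.14,"yaw":0}]' >/dev/null
python3 -m crank '[{"grip":0,"x":0.035,"y":0,"z":0,"yaw":0},{"grip":0,"x":0.07,"y":0,"z":0,"yaw":0},{"grip":0,"x":0.105,"y":0,"z":0,"yaw":0},{"grip":0,"x":0.14,"y":0,"z":0,"yaw":0},{"grip":0,"x":0.175,"y":0,"z":0,"yaw":0}]' >/dev/null
python3 -m crank '[{"grip":0,"x":0.03,"y":0.03,"z":0,"yaw":0},{"grip":0,"x":0.04,"y":0.06,"z":0,"yaw":0},{"grip":0,"x":0.04,"y":0.09,"z":0,"yaw":0},{"grip":0,"x":0.04,"y":0.12,"z":0,"yaw":0},{"grip":0,"x":0.04,"y":0.15,"z":0,"yaw":0}]' >/dev/null
python3 st.py
python3 - <<'E'
import cv2,numpy as np
from workcell import *
t=grab_frame("top")[:,:,::-1];s=grab_frame("scene")[:,:,::-1]
a=cv2.resize(t[125:265,145:385],(800,467),interpolation=cv2.INTER_CUBIC)
cv2.imwrite("pics/t3.png",a)
cv2.imwrite("pics/s3.png",cv2.resize(s[100:310,145:365],(628,600),interpolation=cv2.INTER_CUBIC))
E
```

```text
t 14.0 chest xyz [np.float64(-36.4), np.float64(0.1), np.float64(111.2)] rot [1.800e+02 1.000e-01 1.758e+02] F [-6.3 -0.8 19.8] q6 -80.0 w 0.6
t 15.25 chest xyz [np.float64(-251.4), np.float64(151.8), np.float64(248.3)] rot [1.799e+02 1.000e-01 1.758e+02] F [ 1.1 -0.7  0.4] q6 -56.0 w 0.9
```

View pics/t3.png

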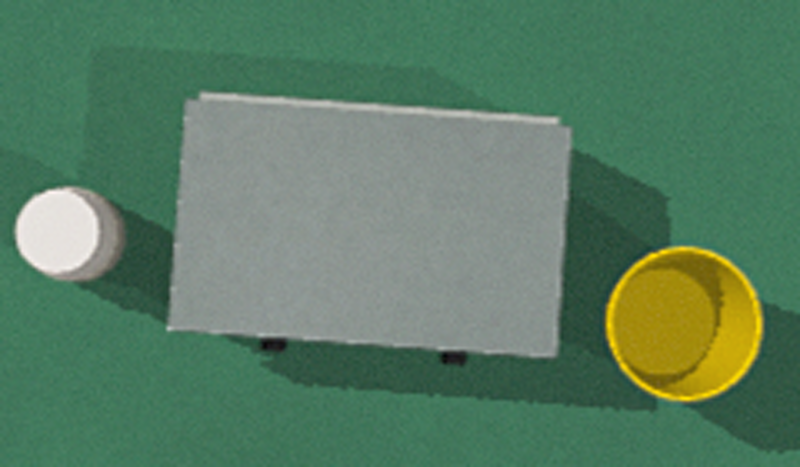

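View pics/s3.png

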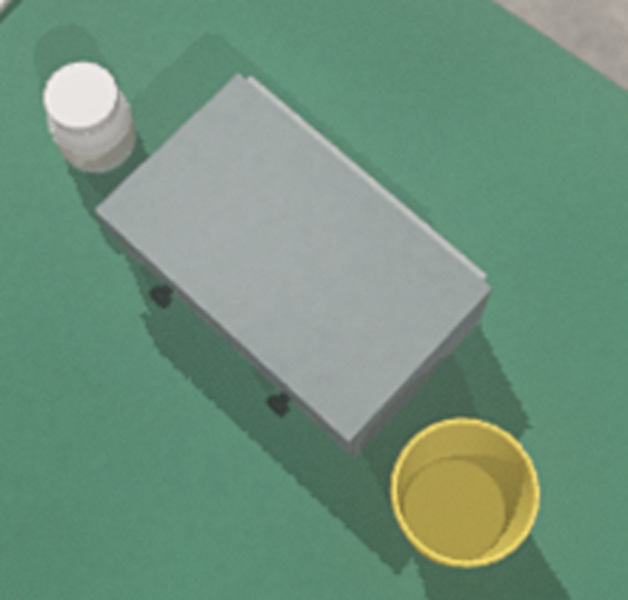

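Both views show the lid flat over the chest and both knobs equally close to the front (top view: (273,345) and (453,357)). The jar and tub haven't moved, and the arm is clear.

```bash
python3 -m crank '[{"grip":0,"x":0,"y":0,"z":0,"yaw":0},{"grip":0,"x":0,"y":0,"z":0,"yaw":0},{"grip":0,"x":0,"y":0,"z":0,"yaw":0},{"grip":0,"x":0,"y":0,"z":0,"yaw":0},{"grip":0,"x":0,"y":0,"z":0,"yaw":0}]' >/dev/null
python3 -c "from workcell import *; print(job_done())"
```

```text
the job is handed in; nothing more can be done
None
```

I pushed both drawers home, then lowered the lid gently until it lay shut, left the tile, jar and tub untouched, and handed the job in after about 16 s of robot time.

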